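# Set the ultrasonic cleaner's dial by fingertip and start it

### The arm

A 6-joint arm with a two-finger parallel gripper is mounted at the origin on the work surface. World frame = base frame: x ahead of the robot, y to its left, z up, the work surface at z = 0. Lengths are in m, angles in degrees, forces in N, time in s.
With the tool pointing down it reaches from about 0.375 to 0.9 m from the base axis. Payload 3.1 kg.
Tool frame: the origin (TCP) lies at the very end of the fingers, on their centre line; the grasp point (between the pads) lies behind it (bot.grip_depth is the z of the grasp point in the tool frame, in m); z points along the fingers, y is the direction in which the jaws open and shut (so a half turn about z gives the same grasp; the last joint's range is limited). The gripper opens to 87 mm and grips with 3 to 60 N. Pads are 19 mm wide; open, the fingers measure 117 mm over their backs; the gripper's body (75 mm by 190 mm) begins 51 mm behind the grasp point.
Start: joints at [56.694, 30.224, 82.088, -0, 67.689, -10.227], TCP at [0.245, 0.575, 0.223] pointing down, gripper open.
Joint ranges: [-176.69, 176.69], [-43.24, 126.21], [12.49, 139.97], [-82, 262], [0, 151.66], [-163.58, 163.58]. Speed limits (degrees/s): [159.86, 159.86, 180, 180, 180, 180].

### API

Orientations are given as a 3x3 rotation matrix whose columns are the frame's x, y, z axes.
In Python, from rig import bot, vision gives the robot as it stands. The module is installed in compiled form; this text tells all that it offers.
- The arm moves only by the shell command python3 -m jog 'ROWS'. ROWS is JSON, a list of rows, each a list of 3 entries, a list of its own where there are three numbers: the shift along the tool's x, y, z in mm, then the turn, a rotation vector about the tool's x, y, z in degrees, then the closure, from 0 (fully open) to 1 (shut). In form: [[[dx, dy, dz], [wx, wy, wz], fingers], ...]. A call has 1 to 12 rows; each row is the pose to reach, as a shift and turn from the pose commanded when the call began, along the tool's axes at that moment; what a row does not reach only later rows make up. A row lasts 1/12 s, in which the tool goes at most 41.7 mm and 7.16 degrees, less where a joint would pass 70% of its speed; a pose out of reach is approached as far as the arm can. A call with a gripper value outside its range is refused whole. The fingers move at their own pace and stop on an object; the grip force is fixed at half the most. Time passes only in rows, so rows that repeat a pose let the fingers close. It gives the time, the measured TCP pose, the force and the opening at its end, in the units of the state.
- bot.read_state(): the state, without advancing time (a new reading comes with each control period).
- vision.capture(name): name is "side" or "top" or "wrist"; returns the picture (384x512x3 uint8, red, green, blue); there is no depth.
- vision.camera_info(name): a dict with "intrinsics" (3x3 intrinsics, pixels), "camera_from_world" (4x4, takes a point from world to camera coordinates); the wrist camera has in their place "mount" (4x4, takes a point from camera to tool coordinates, whose origin is the TCP and whose axes are the flange's). Camera axes: x right, y up, looking along -z (the intrinsics and any distortion apply to the point x, -y, -z); pixel columns grow to the right and rows downward; lengths in m; the calibration is good to about 2 mm. A picture is of the moment at which its call begins: read the wrist's pose just before it. camera_info takes no time and is no camera call.
- bot.hand_in(): hands the job in, once; it reports no verdict.
The state is a dict: "time_s": time; "joint_positions": joint angles; "qvel": joint speeds; "tau": joint torques, N m; "position": TCP position; "tcp_rot": TCP orientation; "force": force on the tool from outside, world axes, zero at the start; "moment": the same for the moment, N m; "opening": opening from 0.0 (shut) to 1.0 (fully open).
Only numpy, scipy, OpenCV 4.12 (cv2) and the standard library are available. Lean on these libraries where they do the work, as an engineer would, in place of code of your own. Each camera call takes 0.05 s, during which the arm holds its last target. There are 200 camera calls.

### The job

On the ultrasonic cleaner, turn the large knurled dial clockwise by fingertip friction until its white pointer clicks in at the long mark on the panel, then push the round steel start button, behind the dial beside the small knob, all the way in and let it come back out. Do not press start before the dial is in the click at the long mark, and do not take the dial between the two fingers. Leave the small heater knob, the tank lid and the loose things on the bench as they are.

Things in the scene. Friction and masses are not known exactly. Their poses are not given: they have to be found in the camera images.
- cleaner: bench-top ultrasonic cleaner, 260 (x) x 300 (y) x 171 mm high, fixed; origin at the centre of its underside, z up, front faces its -x, to the robot. On its flat top, 171 mm up, a lidded tank to the right (-y) and a grey control panel, 234 x 118 mm, to the left: large dial, axis at (-70, +88) mm; behind it the start button at (+55, +58) and the small heater knob at (+55, +118).
- dial (a joint): angle of the large dial, rad, growing clockwise seen from above. It clicks into stops at 0, 0.524, 1.047, 1.571, 2.094 (the long mark) and 2.618; ends at -0.12 and 2.74. It begins one or two clicks short of the long mark. About 2 N along the rim takes it over the hump half way between stops; it then snaps on into the next. Let go short of the hump it springs back.
- dial_top (a point): centre of the top face of the large dial, on its vertical axis. The dial is a knurled black cylinder 60 mm across with an upright rim; its top is 24 mm and the lower edge of its rim 2 mm above the panel. Finger against rim grips with a friction coefficient of about 1. The axes turn with the dial.
- dial_pointer (a point): outer end of the white pointer line on the dial's top face, 26 mm from the dial's axis; it moves round with the dial.
- long_mark (a point): middle of the long mark, on the panel's face, 44 mm from the dial's axis; the pointer must stand at it. Six white marks, 30 degrees apart, stand round the dial, one at each stop, 35 to 42 mm from its axis; the fifth counted clockwise is this longer, broader one, 35 to 53 mm.
- start (a joint): travel of the start button, m: 0 out, 0.006 fully in; spring return, about 1.5 N to begin and 5 N fully in.
- start_top (a point): centre of the start button's flat round top, 26 mm across, 22 mm above the panel when out; it is pushed straight down through a fixed dark collar 42 mm across and 12 mm high.
- heater_pointer (a point): rim end of the white line on the small heater knob (black, knurled, 26 mm across, 16 mm high), 12 mm from its axis; to be left alone, it turns easily.
- lid: loose stainless lid on the tank, 216 x 144 mm, with a black bow handle up to 38 mm above the lid's underside; origin at the centre of its underside.
- spray: trigger spray bottle, 74 mm across, 223 mm tall, on the bench to the right of the cleaner; origin at the centre of its base.
- coupling: galvanised pipe coupling standing on end on the bench to the left of the cleaner, 37 mm across, 62 mm tall; origin at the centre of its base.

How it is judged (in metres and radians):
On the way, in this order (a step that is already met when the one before it is completed fails the run):
1. the dial has clicked in at the long mark (value of joint dial between 1.97 and 2.22 rad and velocity of joint dial between -0.3 and 0.3 rad/s), for 0.3 s.
2. the start button is pushed fully in (value of joint start above 0.005 m), for 0.05 s.
At the end, for the whole second after the job is handed in: The dial rests in the click at the long mark (2.094 rad, within 0.12), the start button was pushed in more than 5 mm after that and is out again, the heater knob's pointer is within 4 mm of where it was, the lid within 15 mm, spray bottle and coupling within 20 mm (value of joint dial between 1.97 and 2.22 rad and value of joint start below 0.001 m and distance of heater_pointer from where it was at the start of the episode below 0.004 m and distance of lid from where it was at the start of the episode below 0.015 m and distance of each of spray, coupling from where it was at the start of the episode below 0.02 m); the robot touches nothing.
It fails at once if start is pressed (over 3 mm) while the dial is not in the click at the long mark (value of joint start above 0.003 m and (value of joint dial below 1.9 rad or value of joint dial above 2.29 rad)).
It fails at once if the dial is taken between the two fingers (grasp point within 20 mm of its axis and not more than 12 mm above its top) (horizontal distance between the grasp point and dial_top below 0.02 m and z of the grasp point in the frame of dial_top below 0.012 m).
It fails at once if the heater knob is turned (pointer moved over 6 mm) (distance of heater_pointer from where it was at the start of the episode above 0.006 m).
It fails at once if the lid is moved or lifted over 15 mm (distance of lid from where it was at the start of the episode above 0.015 m).
It fails at once if the spray bottle or the coupling is moved, lifted or knocked over (distance of any of spray, coupling from where it was at the start of the episode above 0.03 m or angle between any of spray, coupling's own z axis and vertical above 0.3 rad).
It also fails if it takes over 54 s, if anything falls off the work surface, if the arm or the gripper's body presses on something with over 40 N, if the wrist force passes 120 N, or if a joint passes its speed limit or range.

## Working session

There is one attempt and no reset: what is moved stays moved. The work goes in short steps, Python scripts to look and compute and a shell command to move; the robot and the scene stay as the last step left them, time stands still between calls to the robot, and variables do not carry over. Pictures are saved under pics/ and viewed, about 8 in all and at most 12, crops included, and the job is handed in when it is done.

```bash
mkdir -p pics; cat > h.py <<'E'
from rig import bot, vision
import numpy as np, cv2
def cap(n,name):
    im=vision.capture(n); cv2.imwrite(f'pics/{name}.png',im[:,:,::-1]); return im
def cam(n):
    i=vision.camera_info(n); K=np.array(i['intrinsics'])
    if n=='wrist':
        s=bot.read_state(); T=np.eye(4);T[:3,:3]=s['tcp_rot'];T[:3,3]=s['position']
        return K,np.linalg.inv(T@np.array(i['mount']))
    return K,np.array(i['camera_from_world'])
def ray(KC,uv,z):
    K,C=KC; d=np.linalg.inv(K)@[uv[0],uv[1],1]; W=np.linalg.inv(C)
    d=W[:3,:3]@(d*[1,-1,-1]); o=W[:3,3]; return o+d*(z-o[2])/d[2]
def proj(KC,p):
    K,C=KC; q=(C@np.append(p,1))[:3]*[1,-1,-1]; q=K@q; return q[:2]/q[2]
E
python3 - <<'E'
from h import *
for n in ('side','top','wrist'): 
    cap(n,n+'0'); i=vision.camera_info(n); print({k:(np.round(v,3).tolist() if k!='x' else 0) if not isinstance(v,str) else v for k,v in i.items()})
a=[cv2.imread(f'pics/{n}0.png') for n in('top','side')]
cv2.imwrite('pics/two0.png',cv2.resize(np.hstack(a),(800,300)))
s=bot.read_state();print({k:np.round(v,3).tolist() for k,v in s.items()},bot.grip_depth)
E
```

```text
{'intrinsics': [[381.719, 0.0, 259.152], [0.0, 381.719, 191.122], [0.0, 0.0, 1.0]], 'camera_from_world': [[-0.748, -0.663, -0.018, 0.429], [0.516, -0.599, 0.613, -0.396], [-0.417, 0.449, 0.79, -0.829], [0.0, 0.0, 0.0, 1.0]]}
{'intrinsics': [[422.254, 0.0, 249.42], [0.0, 422.254, 192.291], [0.0, 0.0, 1.0]], 'camera_from_world': [[-0.008, -1.0, -0.003, -0.038], [0.992, -0.008, 0.127, -0.593], [-0.127, -0.002, 0.992, -1.079], [0.0, 0.0, 0.0, 1.0]]}
{'intrinsics': [[321.766, 0.0, 254.35], [0.0, 321.766, 191.853], [0.0, 0.0, 1.0]], 'mount': [[0.0, 0.971, 0.24, 0.065], [1.0, -0.0, -0.001, 0.0], [-0.001, 0.24, -0.971, -0.162], [0.0, 0.0, 0.0, 1.0]]}
{'time_s': 0.15, 'joint_positions': [56.692, 30.266, 82.141, -0.001, 67.691, -10.227], 'qvel': [-0.057, -0.124, -0.243, 0.067, -0.022, -0.068], 'tau': [0.001, -44.043, -17.684, 0.063, 0.055, -0.0], 'position': [0.245, 0.574, 0.222], 'tcp_rot': [[-0.92, 0.392, -0.001], [0.392, 0.92, -0.001], [0.0, -0.002, -1.0]], 'force': [0.475, 0.206, -0.605], 'moment': [-0.034, -0.068, -0.014], 'opening': 1.0} -0.0187
```

View pics/top0.png

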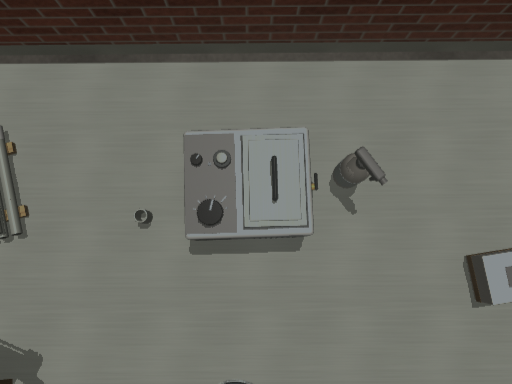

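View pics/wrist0.png

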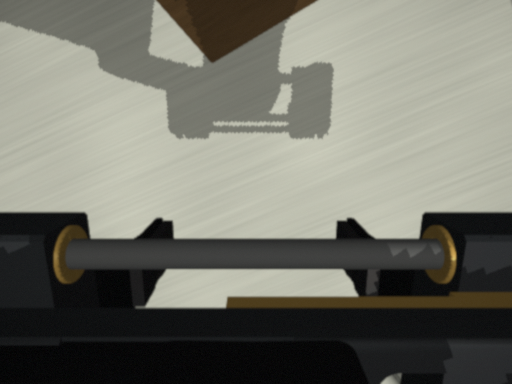

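```bash
python3 - <<'E'
from h import *
KC=cam('top')
D=ray(KC,(210,212),.195);S=ray(KC,(222,158),.193);H=ray(KC,(196,159),.187)
print(D,S,H,ray(KC,(143,216),.062),ray(KC,(353,172),.1), ray(KC,(185,132),.171),ray(KC,(185,238),.171),ray(KC,(312,235),.171),ray(KC,(308,128),.171))
print('dists',np.linalg.norm((D-S)[:2]),np.linalg.norm((D-H)[:2]),np.linalg.norm((S-H)[:2]),'want',np.hypot(125,30),np.hypot(125,30),60)
im=cv2.imread('pics/top0.png')[140:245,175:245]
a=cv2.resize(im,None,fx=5.5,fy=5.5,interpolation=cv2.INTER_CUBIC)
s=cv2.imread('pics/side0.png'); s=cv2.resize(s,(400,300)); b=np.zeros((a.shape[0],400,3),np.uint8); b[:300]=s
cv2.imwrite('pics/c1.png',np.hstack([a,b]))
E
```

```text
[0.52876097 0.0463493  0.195     ] [0.65319001 0.01943921 0.193     ] [0.65261099 0.08001917 0.187     ] [0.53075001 0.23134947 0.062     ] [ 0.63436122 -0.30341028  0.1       ] [0.72145424 0.108745   0.171     ] [0.47132907 0.10584127 0.171     ] [ 0.47588239 -0.18596826  0.171     ] [ 0.72871118 -0.18322812  0.171     ]
dists 0.1273056859483585 0.12834518936366798 0.06058272366431016 want 128.5496013218244 128.5496013218244 60
```

View pics/c1.png

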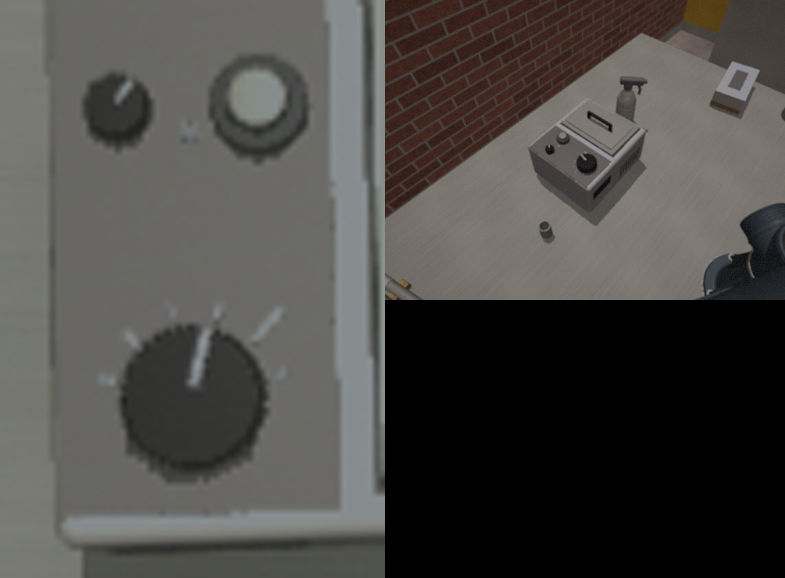

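Dial (210,212) and pointer sits at the 4th mark; the long mark is the 5th, one click clockwise. Start is at (222,158), heater at (196,159), and the distances match the drawing. Moving to a hover for a closer look.

```bash
python3 -m jog '[[[-374,-356,-48],[0,0,-23],1],[[-374,-356,-48],[0,0,-23],1],[[-374,-356,-48],[0,0,-23],1],[[-374,-356,-48],[0,0,-23],1],[[-374,-356,-48],[0,0,-23],1],[[-374,-356,-48],[0,0,-23],1],[[-374,-356,-48],[0,0,-23],1],[[-374,-356,-48],[0,0,-23],1],[[-374,-356,-48],[0,0,-23],1],[[-374,-356,-48],[0,0,-23],1],[[-374,-356,-48],[0,0,-23],1],[[-374,-356,-48],[0,0,-23],1]]'; python3 - <<'E'
from h import *
s=bot.read_state();print(np.round(s['position'],4),np.round(s['tcp_rot'],3),s['time_s'])
E
```

```text
time_s: 1.15
position: [0.4409, 0.1191, 0.2687]
tcp_rot: [[-1.0, 0.001, -0.0], [0.001, 1.0, 0.0], [0.0, 0.0, -1.0]]
force: [-0.0, 0.6, 0.3]
opening: 0.171
[0.4409 0.1191 0.2687] [[-1.     0.001 -0.   ]
 [ 0.001  1.     0.   ]
 [ 0.     0.    -1.   ]] 1.15
```

```bash
python3 -m jog '[[[0,0,0],[0,0,0],1],[[0,0,0],[0,0,0],1],[[0,0,0],[0,0,0],1],[[0,0,0],[0,0,0],1]]'; python3 - <<'E'
from h import *
KC=cam('wrist');cap('wrist','w1');np.save('w1K.npy',KC[0]);np.save('w1C.npy',KC[1])
for n,p in dict(D=(.5288,.0463,.195),S=(.653,.0194,.193),H=(.6526,.08,.187)).items(): print(n,proj(KC,p))
E
```

```text
time_s: 1.48
position: [0.4397, 0.1222, 0.2681]
tcp_rot: [[-1.0, -0.0, -0.002], [-0.0, 1.0, 0.0], [0.002, 0.0, -1.0]]
force: [-0.1, -0.4, -0.8]
opening: 0.008
D [161.50914535 305.48544482]
S [142.15917978 423.77378405]
H [208.83755839 417.40111803]
```

View pics/w1.png

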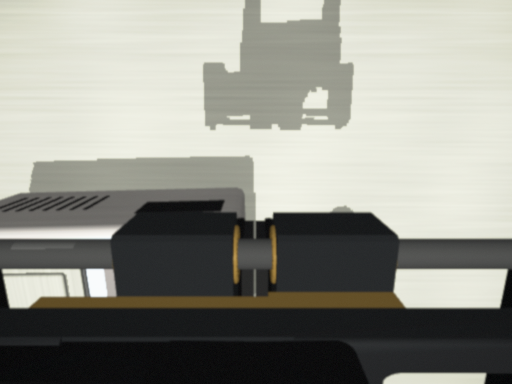

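The wrist view is blocked by the gripper (the dial is hidden behind it), but the top view is enough, and touch will give the rest. Approaching the dial's left side (+y).

```bash
python3 -m jog '[[[-81,-3,20],[0,0,0],1],[[-81,-3,20],[0,0,0],1],[[-81,-3,20],[0,0,0],1],[[-81,-3,60],[0,0,0],1],[[-81,-3,85],[0,0,0],1],[[-81,-3,88],[0,0,0],1],[[-81,-3,88],[0,0,0],1],[[-81,-3,88],[0,0,0],1]]'
python3 - <<'E'
from h import *
t=cap('top','t2');s=cap('side','s2')
KC=cam('side');u,v=proj(KC,(.5288,.0463,.195)).astype(int);print(u,v)
a=cv2.resize(t[140:245,165:260],None,fx=4,fy=4,interpolation=cv2.INTER_CUBIC)
b=cv2.resize(s[v-52:v+53,u-47:u+48],None,fx=4,fy=4,interpolation=cv2.INTER_CUBIC)
cv2.imwrite('pics/c2.png',np.hstack([a,b])[:,:,::-1])
E
```

```text
time_s: 2.2
position: [0.5221, 0.119, 0.1813]
tcp_rot: [[-1.0, -0.0, 0.001], [-0.0, 1.0, 0.0], [-0.001, 0.0, -1.0]]
force: [-0.3, 0.5, -0.1]
opening: 0.012
258 204
```

View pics/c2.png

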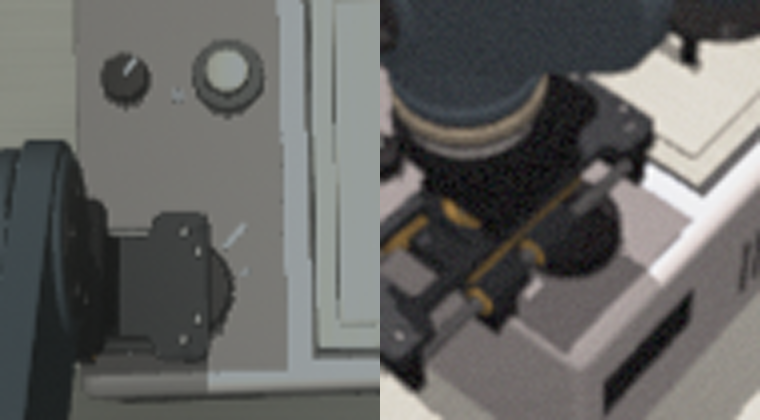

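Fingers stand beside the dial's left rim, clear of everything. Feeling for contact toward -y.

```bash
python3 -m jog '[[[0,-12,0],[0,0,0],1],[[0,-20,0],[0,0,0],1],[[0,-22,0],[0,0,0],1],[[0,-22,0],[0,0,0],1]]'
for i in 1 2 3; do :; done
python3 -m jog '[[[0,-1,0],[0,0,0],1],[[0,-2,0],[0,0,0],1],[[0,-2,0],[0,0,0],1]]'
```

```text
time_s: 2.63
position: [0.5221, 0.0947, 0.1811]
tcp_rot: [[-1.0, 0.003, 0.001], [0.003, 1.0, -0.0], [-0.001, -0.0, -1.0]]
force: [-0.7, -0.6, -0.0]
opening: 0.003
time_s: 2.88
position: [0.5217, 0.0938, 0.1805]
tcp_rot: [[-1.0, 0.002, -0.0], [0.002, 1.0, 0.0], [0.0, 0.0, -1.0]]
force: [-0.1, 0.6, -0.1]
opening: 0.001
```

```bash
python3 -m jog '[[[0,-1,0],[0,0,0],1],[[0,-2,0],[0,0,0],1],[[0,-2,0],[0,0,0],1]]'
python3 -m jog '[[[0,-1,0],[0,0,0],1],[[0,-1,0],[0,0,0],1],[[0,-1,0],[0,0,0],1]]'
```

```text
time_s: 3.13
position: [0.5217, 0.0919, 0.1804]
tcp_rot: [[-1.0, 0.001, -0.0], [0.001, 1.0, -0.0], [0.0, -0.0, -1.0]]
force: [0.6, -0.1, -0.8]
opening: 0.01
time_s: 3.38
position: [0.5217, 0.091, 0.1805]
tcp_rot: [[-1.0, 0.001, -0.0], [0.001, 1.0, 0.0], [0.0, 0.0, -1.0]]
force: [-0.6, -0.3, 0.3]
opening: 0.009
```

```bash
python3 -m jog '[[[0,-1,0],[0,0,0],1],[[0,-2,0],[0,0,0],1],[[0,-2,0],[0,0,0],1]]'
python3 -m jog '[[[0,-1,0],[0,0,0],1],[[0,-1,0],[0,0,0],1],[[0,-1,0],[0,0,0],1]]'
```

```text
time_s: 3.63
position: [0.5217, 0.0888, 0.1805]
tcp_rot: [[-1.0, 0.001, 0.0], [0.001, 1.0, -0.0], [-0.0, -0.0, -1.0]]
force: [0.6, -0.2, 0.1]
opening: 0.002
time_s: 3.88
position: [0.5217, 0.0879, 0.1805]
tcp_rot: [[-1.0, 0.002, -0.0], [0.002, 1.0, 0.0], [0.0, 0.0, -1.0]]
force: [-0.6, 0.2, -0.3]
opening: 0.005
```

```bash
python3 -m jog '[[[0,-1,0],[0,0,0],1],[[0,-1.5,0],[0,0,0],1],[[0,-1.5,0],[0,0,0],1]]' | grep -E 'pos|force'
python3 -m jog '[[[0,-1,0],[0,0,0],1],[[0,-1,0],[0,0,0],1],[[0,-1,0],[0,0,0],1]]'| grep -E 'pos|force'
python3 -m jog '[[[0,-1,0],[0,0,0],1],[[0,-1,0],[0,0,0],1],[[0,-1,0],[0,0,0],1]]'| grep -E 'pos|force'
```

```text
position: [0.5217, 0.0873, 0.1806]
force: [0.1, 4.1, 0.3]
position: [0.5217, 0.0872, 0.1806]
force: [-0.3, 7.7, 0.1]
position: [0.5216, 0.0871, 0.1806]
force: [1.0, 8.9, 0.6]
```

Contact at y=0.087, about 9 N. Drag +x (clockwise).

```bash
python3 -m jog '[[[-2,-0.5,0],[0,0,0],1],[[-4,-0.5,0],[0,0,0],1],[[-6,-0.5,0],[0,0,0],1],[[-8,-0.5,0],[0,0,0],1],[[-8,-0.5,0],[0,0,0],1]]'| grep -E 'pos|force'
python3 -m jog '[[[-2,0,0],[0,0,0],1],[[-4,0,0],[0,0,0],1],[[-6,0,0],[0,0,0],1],[[-6,0,0],[0,0,0],1],[[-6,0,0],[0,0,0],1]]'| grep -E 'pos|force'
python3 -m jog '[[[0,4,0],[0,0,0],1],[[0,12,0],[0,0,0],1],[[0,30,0],[0,0,0],1],[[0,60,0],[0,0,0],1],[[0,60,0],[0,0,0],1],[[0,60,0],[0,0,0],1]]'| grep -E 'pos|force'
python3 - <<'E'
from h import *
t=cap('top','t3')
cv2.imwrite('pics/c3.png',cv2.resize(t[140:245,155:260],None,fx=5,fy=5,interpolation=cv2.INTER_CUBIC)[:,:,::-1])
E
```

```text
position: [0.5296, 0.0871, 0.1807]
force: [0.8, 10.7, 1.2]
position: [0.537, 0.0871, 0.1808]
force: [1.8, 10.5, 0.4]
position: [0.5355, 0.1448, 0.1804]
force: [-0.1, -1.1, -0.3]
```

View pics/c3.png

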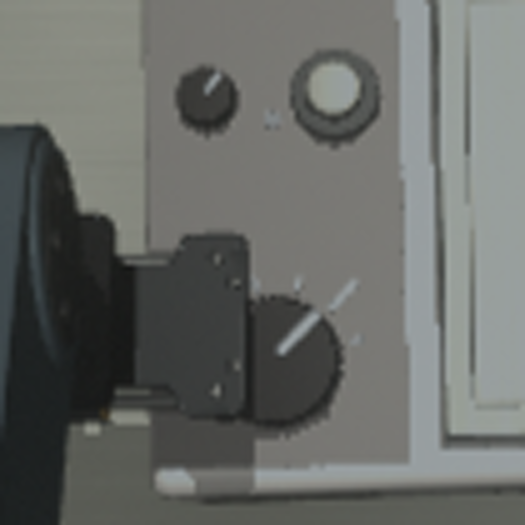

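Pointer (280,352)→(318,316) now lines up with the long mark (335,305)→(357,280). Up and over to the start button.

```bash
python3 -m jog '[[[0,0,-40],[0,0,0],1],[[0,0,-60],[0,0,0],1],[[-40,-30,-60],[0,0,0],1],[[-80,-60,-60],[0,0,0],1],[[-118,-90,-60],[0,0,0],1],[[-118,-125,-60],[0,0,0],1],[[-118,-125,-60],[0,0,0],1],[[-118,-125,-60],[0,0,0],1],[[-118,-125,-60],[0,0,0],1],[[-118,-125,-60],[0,0,0],1]]'
python3 - <<'E'
from h import *
a=cv2.imread('pics/t3.png');KC=cam('top')
g=cv2.cvtColor(a,6)[148:168,212:234];m=(g>125).astype(np.uint8)
M=cv2.moments(m);c=(212+M['m10']/M['m00'],148+M['m01']/M['m00']);print(c,m.sum(),ray(KC,c,.193))
s=cap('side','s4')
u,v=proj(cam('side'),(.653,.0194,.193)).astype(int);print(u,v)
cv2.imwrite('pics/c4.png',cv2.resize(s[v-60:v+60,u-60:u+60],None,fx=4,fy=4,interpolation=cv2.INTER_CUBIC)[:,:,::-1])
E
```

```text
time_s: 6.85
position: [0.6523, 0.0195, 0.2402]
tcp_rot: [[-1.0, 0.001, -0.002], [0.001, 1.0, 0.001], [0.002, 0.001, -1.0]]
force: [0.5, 1.5, 0.1]
opening: 0.006
(221.3815789473684, 157.0) 76 [0.65554618 0.02086331 0.193     ]
228 171
```

View pics/c4.png

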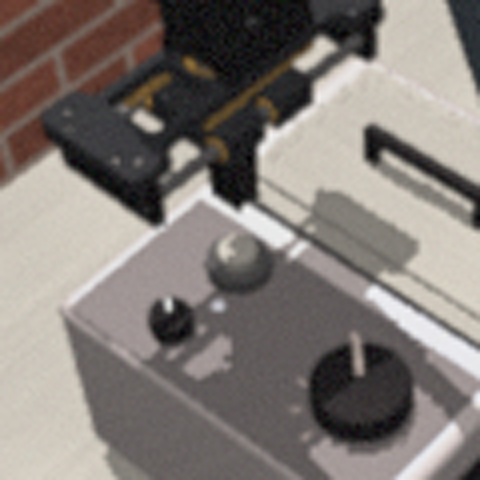

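Side view: gripper above the button, well clear of the heater knob and lid handle. Descend and feel.

```bash
python3 -m jog '[[[-3,1,20],[0,0,0],1],[[-3,1,38],[0,0,0],1],[[-3,1,44],[0,0,0],1],[[-3,1,44],[0,0,0],1],[[-3,1,44],[0,0,0],1]]'| grep -E 'pos|force'
python3 -m jog '[[[0,0,2],[0,0,0],1],[[0,0,4],[0,0,0],1],[[0,0,5],[0,0,0],1],[[0,0,5],[0,0,0],1],[[0,0,5],[0,0,0],1]]'| grep -E 'pos|force'
```

```text
position: [0.6563, 0.0209, 0.1968]
force: [-0.3, 0.1, 1.3]
position: [0.6573, 0.0199, 0.1923]
force: [0.9, 0.8, 1.3]
```

```bash
python3 -m jog '[[[0,0,2],[0,0,0],1],[[0,0,4],[0,0,0],1],[[0,0,4],[0,0,0],1],[[0,0,4],[0,0,0],1]]'| grep -E 'pos|force'
python3 -m jog '[[[0,0,2],[0,0,0],1],[[0,0,4],[0,0,0],1],[[0,0,5],[0,0,0],1],[[0,0,5],[0,0,0],1],[[0,0,5],[0,0,0],1]]'| grep -E 'pos|force'
```

```text
position: [0.6573, 0.0199, 0.188]
force: [0.9, 1.8, 4.5]
position: [0.6574, 0.0199, 0.1871]
force: [-3.4, 3.0, 21.5]
```

Bottomed at z = 0.187 (6 mm in) with 21 N. Lift off and check.

```bash
python3 -m jog '[[[0,0,-10],[0,0,0],1],[[0,0,-40],[0,0,0],1],[[0,0,-80],[0,0,0],1],[[0,30,-110],[0,0,0],1],[[20,70,-110],[0,0,0],1],[[40,110,-110],[0,0,0],1],[[60,150,-110],[0,0,0],1],[[60,190,-110],[0,0,0],1],[[60,220,-110],[0,0,0],1],[[60,220,-110],[0,0,0],1],[[60,220,-110],[0,0,0],1]]'
python3 - <<'E'
from h import *
t=cap('top','t5');s=cap('side','s5')
a=cv2.resize(t[110:250,130:400],None,fx=2.9,fy=2.9,interpolation=cv2.INTER_CUBIC)[:,:780]
b=cv2.resize(t[140:195+50,175:280],None,fx=1,fy=1)
cv2.imwrite('pics/c5.png',a[:,:,::-1])
E
```

```text
time_s: 9.4
position: [0.5956, 0.2413, 0.2913]
tcp_rot: [[-1.0, -0.003, -0.002], [-0.003, 1.0, -0.002], [0.002, -0.002, -1.0]]
force: [0.6, -0.7, -0.9]
opening: 0.003
```

View pics/c5.png

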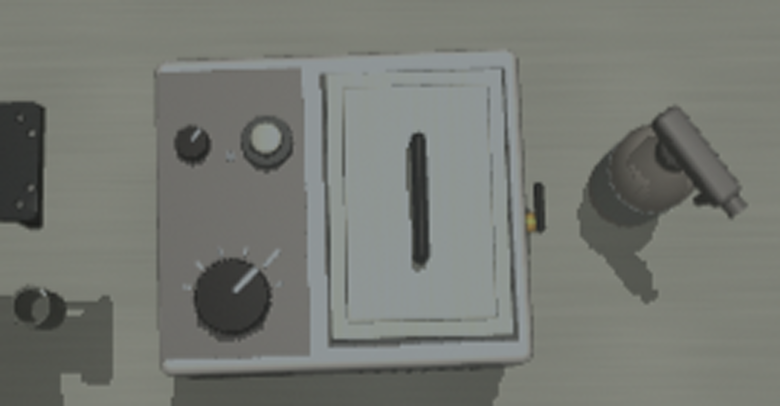

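Dial pointer (235,291)→(258,268) is in line with the long mark; the button is out again; the heater, lid, spray and coupling (still at 143,216) are unmoved, and the arm is clear.

```bash
python3 -c "
from rig import bot
print(bot.hand_in())"
```

```text
the job is handed in; nothing more can be done
None
```

I turned the dial one click clockwise to the long mark, then pressed the start button fully in and let it come back out. I handed the job in shortly after 9.4 s on the clock; no verdict is reported.

- **Dial:** it began at the fourth mark. I pressed the shut fingertips on its left rim with about 10 N and dragged them about 15 mm. The top view showed the pointer in line with the long mark before I pressed start, and again at the end.
- **Start button:** the fingers stopped about 6 mm down (z = 0.187 m) against a hard end stop with 21 N, well above the 5 N spring. It looked fully out in the last picture, judged by eye from above.
- **Everything else:** in the last top view the heater pointer, lid and spray bottle looked unmoved, and the coupling was at the same pixel as at the start. The arm was clear of everything and the wrist force was near zero.
- **Checks that gave less:** the wrist camera view was blocked by the gripper, so I worked from the top and side cameras and from touch. Contact with the dial came 4 mm later than I expected because the fingertips are thinner than the figures over their backs suggest. No check contradicted another.

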